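# Load the first-aid tray with the tape rolls from the bathroom tape rack

### The arm

A 6-joint arm with a two-finger parallel gripper is mounted at the origin on the work surface. World frame = base frame: x ahead of the robot, y to its left, z up, the work surface at z = 0. Lengths are in mm, angles in rad, forces in N, time in s.
With the tool pointing down it reaches from about 275 to 825 mm from the base axis. Payload 4.9 kg.
Tool frame: the origin (TCP) lies at the very end of the fingers, on their centre line; the grasp point (between the pads) lies 19 mm behind it; z points along the fingers, y is the line along which they close (so a half turn about z gives the same grasp; the last joint's range is limited). The gripper opens to 85 mm and grips with 20 to 120 N. Pads are 22 mm wide; open, the fingers measure 114 mm over their backs; the gripper's body (76 mm by 85 mm) begins 54 mm behind the grasp point. The pads swing forward as they close: fully open they stand 13 mm farther back than shut.
Start: joints at [-1.394, 0.326, -0.193, 1.052, 0, 1.437], TCP at [168.213, -523.663, 231.281] pointing down, gripper open.
Joint ranges: [-2.65, 2.65], [-0.97, 1.79], [-1.3, 1.35], [-1.93, 2.1], [-1.47, 1.37], [-3.14, 3.14]. Speed limits (rad/s): [2.57, 2.57, 3.14, 3.14, 3.14, 3.14].

### API

Orientations are given as [roll, pitch, yaw] about the fixed x, y, z axes, in that order (R = Rz(yaw) Ry(pitch) Rx(roll)).
In Python, from bench import bot, solve_ik, imaging gives the robot as it stands. Calls block until the motion is done:
- bot.move_ptp(position, orientation): joint-space move of the TCP to a pose.
- bot.movel(position, rot=None, max_speed=150, threshold=None): straight line of the TCP; rot=None keeps the orientation; max_speed is the mean speed in mm/s. With threshold (N) it stops when the force on the tool has changed by that much, and returns True; else False.
- bot.move_j(angles): joint-space move.
- bot.grip(opening, effort=None): opening from 0.0 (shut) to 1.0 (fully open); effort is the grip in N (None keeps the last); returns when the fingers have stopped.
- bot.dwell(seconds).
- solve_ik(position, orientation): joint angles nearest the present ones, or None.
- bot.get_state(): the state.
- imaging.capture(name): name is "scene" or "top"; returns the picture (384x512x3 uint8, blue, green, red); there is no depth.
- imaging.camera_model(name): a dict with "K" (3x3 intrinsics, pixels), "position" and "rotation" of the camera in the world. Camera axes: x right, y up, looking along -z (the intrinsics and any distortion apply to the point x, -y, -z); pixel columns grow to the right and rows downward; lengths in mm; the calibration is good to about 2 mm. A picture is of the moment at which its call begins. camera_model takes no time and is no camera call.
A pose or a line that the arm cannot do raises bot.IKError and nothing moves.
- bot.sign_off(): hands the job in; it is judged then, once.
The state is a dict: "t": time; "qpos": joint angles; "joint_velocities": joint speeds; "effort": joint torques, N m; "tcp_pos": TCP position; "orientation": TCP orientation; "contact_force": force on the tool from outside, world axes, zero at the start; "wrist_torque": the same for the moment, N m; "opening": opening from 0.0 (shut) to 1.0 (fully open); "gripper_force": force on a finger pad.
Only numpy, scipy, OpenCV 4.12 (cv2) and the standard library are available. Lean on these libraries where they do the work, as an engineer would, in place of code of your own. Each camera call takes 0.05 s, during which the arm holds its last target. There are 200 camera calls.

### The job

Slide the aluminium tray over the glass, without ever lifting it, from its framed home mark onto the four-corner loading mark, and then throw the tape rack's keeper lever from its closed notch (bar over both posts) a quarter turn into its open notch, with the knob towards the robot. Lift every tape roll off the posts and lay it in the tray, then throw the keeper back into its closed notch and slide the loaded tray back onto its framed home mark, standing square. Leave the bottle, jar and tumbler where they stand.

Things in the scene. Friction and masses are not known exactly. Their poses are not given: they have to be found in the camera images.
- tray: open aluminium tray, 138 (x) by 158 (y) by 32 mm tall, walls and floor 4 mm, loose on the counter, about 0.45 kg. Origin: centre of its underside. A grey upright lug stands out from the middle of each y side, at y = +95 and y = -95 mm: 14 mm thick along x, 34 mm along y, from 4 to 38 mm above the counter, to be pinched from above.
- home_mark: white full rectangle painted on the counter, 158 (x) by 178 (y) mm over all, where the tray starts and must end; origin at its centre on the counter, axes as the tray's when it stands square on it.
- load_mark: four white L-shaped corners painted on the counter, of the same outline, 158 (x) by 178 (y) mm: the loading place; origin at its centre, axes as the tray's when square on it.
- rack: fixed tape rack: white base 75 (x) by 215 (y) by 12 mm tall with two upright steel posts, 20 mm diameter, at y = +70 and y = -70 mm, tips 66 mm above the counter, and a pillar in the middle with a notch disc and the keeper lever. Origin: centre of its underside. Each post starts with one or two tape rolls, stacked.
- keeper (a joint): angle (rad) of the keeper lever about the rack's middle pillar, counter-clockwise from above: a steel bar 14 mm wide, 180 mm long, 71 to 78 mm above the counter, that stays where left. 0 = closed notch: bar along the rack's y, over both posts, blocking the rolls. 1.571 = open notch: bar along the rack's x, knob to rack -x. Stops at -0.2 and 1.8; black lines on the disc mark the notches.
- keeper_knob (a point): the keeper's upright grey knob, 16 mm diameter, from 78 to 110 mm above the counter, 85 mm from the pivot, at the rack's +y end when closed; the point lies on its axis 96 mm above the counter.
- roll_a: a roll of white first-aid tape on a cardboard core: ring 48 mm outside diameter, 26 mm bore, 25 mm tall, 45 g; starts on the rack's +y post, at the bottom. Origin: centre of its underside as it starts, z along its axis.
- roll_b: a roll of white first-aid tape on a cardboard core: ring 48 mm outside diameter, 26 mm bore, 25 mm tall, 45 g; starts on the rack's -y post, at the bottom. Origin: centre of its underside as it starts, z along its axis.
- roll_c: a roll of white first-aid tape on a cardboard core: ring 48 mm outside diameter, 26 mm bore, 25 mm tall, 45 g; starts on the rack's +y post, on top of roll_a. Origin: centre of its underside as it starts, z along its axis. May be absent.
- roll_d: a roll of white first-aid tape on a cardboard core: ring 48 mm outside diameter, 26 mm bore, 25 mm tall, 45 g; starts on the rack's -y post, on top of roll_b. Origin: centre of its underside as it starts, z along its axis. May be absent.
- pump_bottle: bystander: amber bottle, 60 mm diameter, 140 mm tall; origin at the centre of its underside.
- cream_jar: bystander: white jar, 64 mm diameter, 50 mm tall; origin at the centre of its underside.
- tumbler: bystander: black tumbler with two toothbrushes, 72 mm diameter, 95 mm tall (160 mm with the brushes); origin at the centre of its underside.
Mind the look-alikes: they are no part of the job. Leave any red look-alike of the roll_a alone. Several things look just like the tray: the one meant starts nearest to the robot's base.

How it is judged (in metres and radians):
On the way, in this order (a step that is already met when the one before it is completed fails the run):
1. the tray stands on the loading mark (horizontal distance between tray and load_mark below 0.015 m and angle between the x axis of tray and the x axis of load_mark, either way round below 0.15 rad), for 0.2 s.
2. the keeper is in its open notch (value of joint keeper between 1.451 and 1.691 rad), for 0.2 s.
3. every roll lies in the tray (x of roll_a in the frame of tray between -0.065 and 0.065 m and y of roll_a in the frame of tray between -0.075 and 0.075 m and z of each of roll_a, roll_b, roll_c, roll_d in the frame of tray below 0.06 m and x of roll_b in the frame of tray between -0.065 and 0.065 m and y of roll_b in the frame of tray between -0.075 and 0.075 m and x of roll_c in the frame of tray between -0.065 and 0.065 m and y of roll_c in the frame of tray between -0.075 and 0.075 m and x of roll_d in the frame of tray between -0.065 and 0.065 m and y of roll_d in the frame of tray between -0.075 and 0.075 m), for 0.2 s.
At the end, for the whole second after the job is handed in: every roll is inside the tray, the tray rests on the counter within 15 mm and 0.15 rad of its home mark, the keeper is within 0.12 rad of its closed notch (0), and all is at rest (all of step 3 and horizontal distance between tray and home_mark below 0.015 m and angle between the x axis of tray and the x axis of home_mark, either way round below 0.15 rad and value of joint keeper between -0.12 and 0.12 rad and height (world z) of tray below 0.005 m and linear speed of tray below 0.02 m/s and linear speed of each of roll_a, roll_b, roll_c, roll_d below 0.03 m/s); the robot touches nothing.
It fails at once if the tray is lifted more than 10 mm off the counter or tipped by more than 0.15 rad (height (world z) of tray above 0.01 m or angle between tray's own z axis and vertical above 0.15 rad).
It fails at once if a bystander is moved by more than 30 mm (distance of any of pump_bottle, cream_jar, tumbler from where it was at the start of the episode above 0.03 m).
Of roll_c, roll_d only 1 to 2 are there at a start; the rules pass over those that are not, and their reading is None.
At some moment in a run one of tray may be knocked a few centimetres aside while the robot is not near it.
It also fails if it takes over 192 s, if anything falls off the work surface, if the arm or the gripper's body presses on something with over 40 N, if the wrist force passes 120 N, or if a joint passes its speed limit or range.

## Working session

There is one attempt and no reset: what is moved stays moved. The work goes in short steps, each a Python script; the robot and the scene stay as the last script left them, time stands still between calls to the robot, and variables do not carry over. Pictures are saved under pics/ and viewed, at most 14 in all, crops included, and the job is handed in when it is done.

```bash
ls; mkdir -p pics; python3 - <<'E'
from bench import bot, solve_ik, imaging
import cv2
for n in ("top","scene"):
    cv2.imwrite(f"pics/{n}0.png", cv2.resize(imaging.capture(n),(800,600),interpolation=cv2.INTER_CUBIC)); print(imaging.camera_model(n))
s=bot.get_state();print(s["t"],s["orientation"],s["tcp_pos"])
E
```

```text
pics
{'K': array([[407.09669111,   0.        , 246.13913327],
       [  0.        , 407.09669111, 193.53088967],
       [  0.        ,   0.        ,   1.        ]]), 'position': array([ 524.05060376,  -11.90201798, 1246.49799724]), 'rotation': array([ 0.06838882, -0.01108393, -1.54128776])}
{'K': array([[410.57995958,   0.        , 248.03137938],
       [  0.        , 410.57995958, 186.11254656],
       [  0.        ,   0.        ,   1.        ]]), 'position': array([1002.5596314 ,  658.84004282,  747.67529496]), 'rotation': array([ 0.87742386, -0.01266131,  2.62905091])}
0.1 [-3.14005019e+00 -2.16351843e-04  3.10738055e-01] [ 168.10736802 -523.13726297  230.58269076]
```

View pics/top0.png

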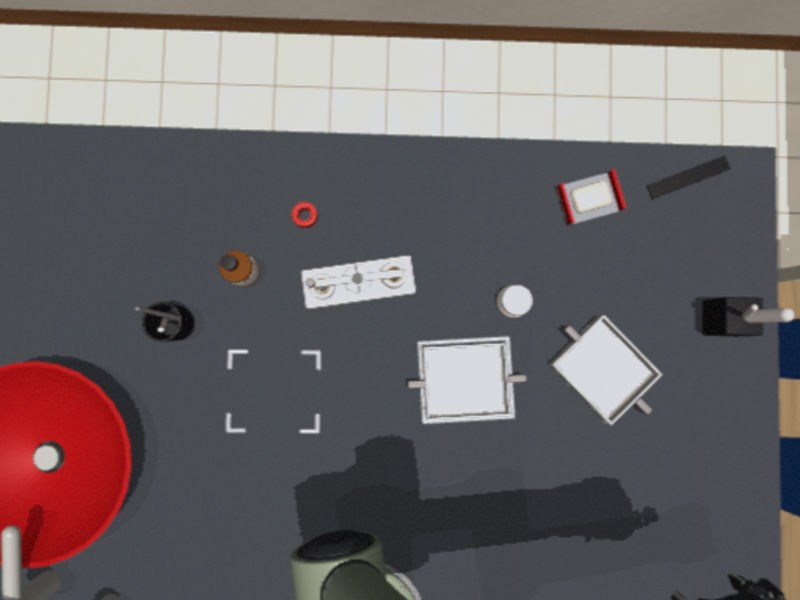

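View pics/scene0.png

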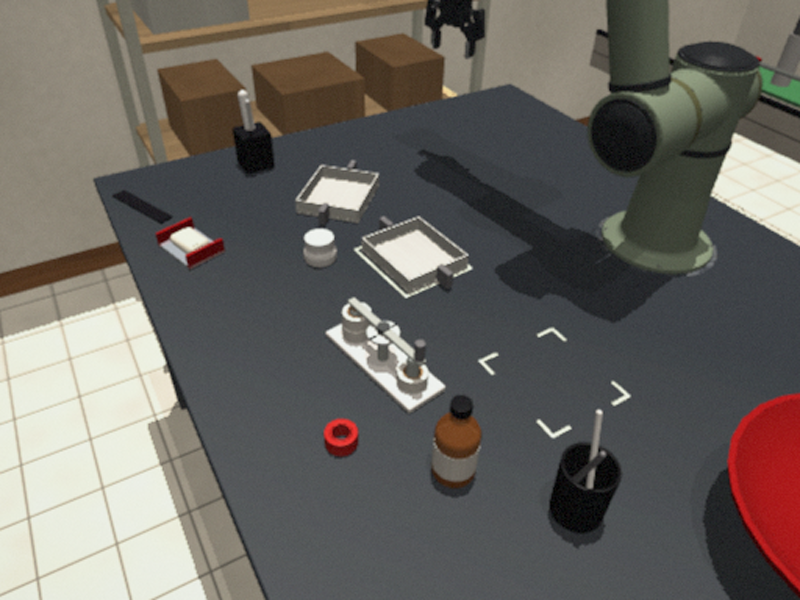

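```bash
cat > h.py <<'E'
import numpy as np, cv2
from scipy.spatial.transform import Rotation as Ro
from bench import bot, solve_ik, imaging
def cam(n):
    m=imaging.camera_model(n); return m["K"],np.array(m["position"]),Ro.from_euler("xyz",m["rotation"]).as_matrix()
def proj(P,n="top"):
    K,c,R=cam(n); p=(np.atleast_2d(P)-c)@R; p=p*[1,-1,-1]; p=p@K.T; return p[:,:2]/p[:,2:]
def unproj(uv,z,n="top"):
    K,c,R=cam(n); uv=np.atleast_2d(np.array(uv,float)); d=np.c_[uv,np.ones(len(uv))]@np.linalg.inv(K).T
    d=(d*[1,-1,-1])@R.T; return c+d*((z-c[2])/d[:,2:])
def crop(img,x,y,w,h,s,name): cv2.imwrite(f"pics/{name}.png",cv2.resize(img[y:y+h,x:x+w],None,fx=s,fy=s,interpolation=cv2.INTER_CUBIC))
E
python3 - <<'E'
from h import *
t=imaging.capture("top"); cv2.imwrite("top_raw.png",t)
s=imaging.capture("scene"); cv2.imwrite("scene_raw.png",s)
crop(t,135,150,200,140,4,"topc"); crop(s,200,180,100,90,6,"scenec")
E
```

```text
(no output)
```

View pics/topc.png

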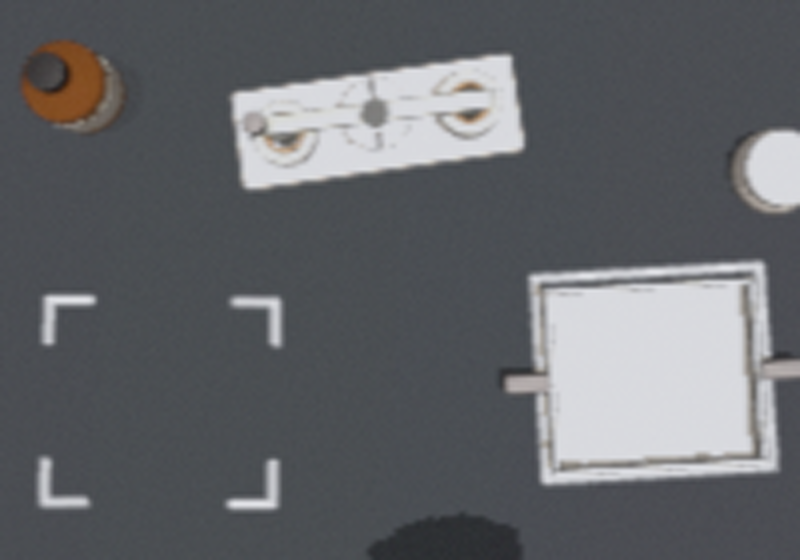

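View pics/scenec.png

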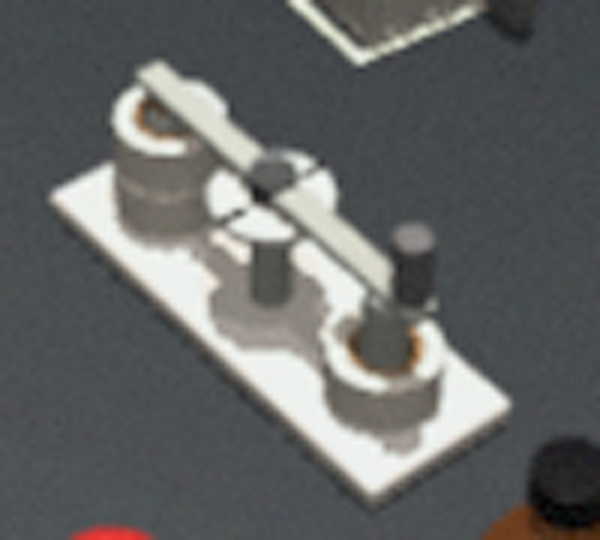

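```bash
python3 - <<'E'
from h import *
def rect(pts,z,nm):
    w=unproj(np.array([[(u+.5)/4-.5+135,(v+.5)/4-.5+150] for u,v in pts]),z)[:,:2]
    c=w.mean(0); # order TL,TR,BR,BL ; image up=+x, left=+y
    yv=(w[0]+w[3]-w[1]-w[2])/2; xv=(w[0]+w[1]-w[2]-w[3])/2
    print(nm,c.round(1),"yaw x",np.arctan2(xv[1],xv[0]).round(3),"yaw y",np.arctan2(-yv[0],yv[1]).round(3),"size",np.linalg.norm(xv).round(1),np.linalg.norm(yv).round(1))
rect([(43,297),(281,298),(277,508),(39,506)],0,"load")
rect([(529,274),(764,262),(778,471),(543,485)],0,"home")
rect([(231,93),(512,54),(525,150),(244,189)],12,"rack")
t=cv2.imread("top_raw.png"); g=cv2.GaussianBlur(cv2.resize(t,None,fx=4,fy=4,interpolation=cv2.INTER_CUBIC),(0,0),2).min(2)
m=(g>140).astype(np.uint8)
for c in cv2.findContours(m,cv2.RETR_EXTERNAL,cv2.CHAIN_APPROX_NONE)[0]:
    if cv2.contourArea(c)>5000:
        b=cv2.boxPoints(cv2.minAreaRect(c)); p=(b-1.5)/4
        if p[:,1].min()<140 or p[:,0].max()>345: continue
        for z in (0,12):
            w=unproj(p,z)[:,:2]; d=np.diff(w,axis=0); print(z,w.mean(0).round(1),np.linalg.norm(d,axis=1).round(1),np.arctan2(d[:,1],d[:,0]).round(3))
print("knob",unproj([[(255+.5)/4-.5+135,(123.5)/4-.5+150]],110), "pivot",unproj([[(375)/4-.5+135,(113.5)/4-.5+150]],85))
# lugs: px in 800 img
for u,v in [(526/4+134.6,383.5/4+149.6),(784/4+134.6,370/4+149.6)]: print("lug",unproj([[u,v]],38))
# tray inner floor
rect([(541,289),(749,278),(758,457),(552,468)],4,"floor")
E
```

```text
load [431.3 188.6] yaw x 0.022 yaw y 0.022 size 157.8 180.2
home [ 464.2 -185.7] yaw x 0.088 yaw y 0.084 size 159.4 179.7
rack [648.8  29.7] yaw x 0.166 yaw y 0.169 size 74.1 215.9
0 [ 93.6 674.7] [ 26.6 126.7  26.4] [-1.544 -3.073  1.596]
12 [ 97.8 668.1] [ 26.4 125.5  26.2] [-1.544 -3.073  1.596]
0 [ 464.9 -187.5] [227.7 160.3 225.7] [-1.483 -3.068  1.657]
12 [ 465.5 -185.8] [225.5 158.7 223.5] [-1.483 -3.068  1.657]
0 [650.1  30.8] [220.   77.6 219.1] [-1.397 -2.974  1.743]
12 [648.9  30.4] [217.9  76.8 217. ] [-1.397 -2.974  1.743]
knob [[635.10889822 112.62597481 110.        ]] pivot [[647.36397242  30.15593545  85.        ]]
lug [[455.36797058 -86.27495081  38.        ]]
lug [[ 470.79505167 -276.86503436   38.        ]]
floor [ 464.3 -182.5] yaw x 0.077 yaw y 0.082 size 135.3 157.8
```

```bash
cat >> h.py <<'E'
HOME=np.array([464.3,-185.7]);HY=.086
LOAD=np.array([431.3,188.6]);LY=.022
RACK=np.array([648.8,30.1]);RY=.169
def loc(c,th,x,y): return c+np.array([x*np.cos(th)-y*np.sin(th),x*np.sin(th)+y*np.cos(th)])
def down(y): return [np.pi,0,y]
def fits(mask_thr=120,pts=None): pass
E
python3 - <<'E'
from h import *
P=np.pi/2
def t(n,xy,z,y):
    for s in (-1,1):
        q=solve_ik([*xy,z],down(y+s*P)); print(n,s,None if q is None else np.round(q,2))
t("homelug+",loc(HOME,HY,0,95),8,HY); t("loadlug+",loc(LOAD,LY,0,95),8,LY); t("homelug-",loc(HOME,HY,0,-95),8,HY); t("loadlug-",loc(LOAD,LY,0,-95),8,LY)
for k in (0,.8,1.571): t(f"knob{k}",loc(RACK,RY+k,0,85),84,RY+k)
t("a",loc(RACK,RY,0,70),10,RY);t("b",loc(RACK,RY,0,-70),10,RY);t("place",loc(LOAD,LY,0,0),10,LY+P)
print("bottle",unproj([[238/1.5625,265/1.5625]],110),"jar",unproj([[515/1.5625,300/1.5625]],50),"tumbler",unproj([[170/1.5625,320/1.5625]],80))
# lug outer ends in 800px image
print(unproj(np.array([[408,384],[526,378]])/1.5625-.18,38))
print(bot.get_state()["tcp_pos"])
E
```

```text
homelug+ -1 [-0.36  0.46 -0.68  0.43  0.   -2.01]
homelug+ 1 [-0.36  0.46 -0.68  0.43  0.    1.13]
loadlug+ -1 [ 0.44  0.53 -0.55  0.49  0.   -1.15]
loadlug+ 1 [ 0.44  0.53 -0.55  0.49  0.    1.99]
homelug- -1 [-0.67  0.57 -0.45  0.54  0.   -2.33]
homelug- 1 [-0.67  0.57 -0.45  0.54  0.    0.81]
loadlug- -1 [ 0.05  0.44 -0.73  0.4   0.   -1.55]
loadlug- 1 [ 0.05  0.44 -0.73  0.4   0.    1.59]
knob0 -1 [ 0.06  0.62 -0.12  0.83  0.   -1.68]
knob0 1 [ 0.06  0.62 -0.12  0.83  0.    1.46]
knob0.8 -1 [ 0.01  0.52 -0.3   0.75  0.   -2.53]
knob0.8 1 [ 0.01  0.52 -0.3   0.75  0.    0.61]
knob1.571 -1 [-0.1   0.49 -0.35  0.73  0.    2.87]
knob1.571 1 [-0.1   0.49 -0.35  0.73  0.   -0.27]
a -1 [ 0.04  0.71 -0.18  0.69  0.   -1.7 ]
a 1 [ 0.04  0.71 -0.18  0.69  0.    1.44]
b -1 [-0.17  0.73 -0.12  0.72  0.   -1.91]
b 1 [-0.17  0.73 -0.12  0.72  0.    1.23]
place -1 [ 0.26  0.47 -0.66  0.44  0.   -2.91]
place 1 [ 0.26  0.47 -0.66  0.44  0.    0.23]
bottle [[661.47578462 242.61376017 110.        ]] jar [[ 618.35726677 -269.02380863   50.        ]] tumbler [[560.18240565 368.6887697   80.        ]]
[[ 454.6205216   -71.05269086   38.        ]
 [ 472.35720758 -294.22214239   38.        ]]
[ 168.15851332 -523.27752789  230.76868466]
```

```bash
python3 - <<'E'
from h import *
T=np.array([463.8,-183.5]); P=np.pi/2
p=loc(T,HY,0,95); o=down(HY+P)
bot.move_ptp([*p,120],o); bot.grip(.6)
print(bot.movel([*p,8],max_speed=100,threshold=15), bot.get_state()["tcp_pos"])
bot.grip(0,effort=50); s=bot.get_state(); print(s["opening"],s["gripper_force"],s["contact_force"])
e=loc(LOAD,LY,0,95)
bot.movel([*e,8],rot=down(LY+P),max_speed=80); s=bot.get_state(); print(s["t"],s["tcp_pos"],s["contact_force"])
bot.grip(.6); q=s["tcp_pos"]; bot.movel([q[0],q[1],150])
k=loc(RACK,RY,0,85); bot.move_ptp([*k,170],down(RY+P))
t=imaging.capture("top"); cv2.imwrite("top_raw.png",t); crop(t,135,150,100,140,4,"a1"); print(bot.get_state()["t"])
E
```

```text
False [456.13170988 -88.99765554   8.47687841]
0.15496212726784692 49.130231738090515 [-1.52778278 -0.27293287  5.40865967]
9.0667 [429.71190993 281.19756233   8.41843434] [-0.01273343 -8.05065193  9.13665576]
11.7
```

View pics/a1.png

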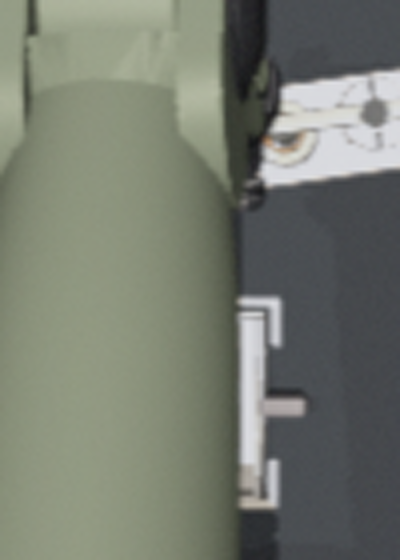

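```bash
python3 - <<'E'
from h import *
print(unproj([[306.5/4-.5+135,405.5/4-.5+150]],38), loc(LOAD,LY,0,-112))
print("knob TCP",bot.get_state()["tcp_pos"])
s=imaging.capture("scene")
for c,th,z,w,h,col in ((LOAD,LY,32,138,158,(0,255,0)),(LOAD,LY,0,158,178,(0,0,255))):
    q=np.array([[*loc(c,th,a*w/2,b*h/2),z] for a,b in ((1,1),(1,-1),(-1,-1),(-1,1))])
    cv2.polylines(s,[np.round(proj(q,"scene")*16).astype(np.int32)],True,col,1,cv2.LINE_AA,4)
crop(s,200,120,220,170,3.6,"a2")
E
```

```text
[[434.90018992  75.21532149  38.        ]] [433.76380124  76.62710291]
knob TCP [633.24060225 115.15215981 169.54610163]
```

View pics/a2.png

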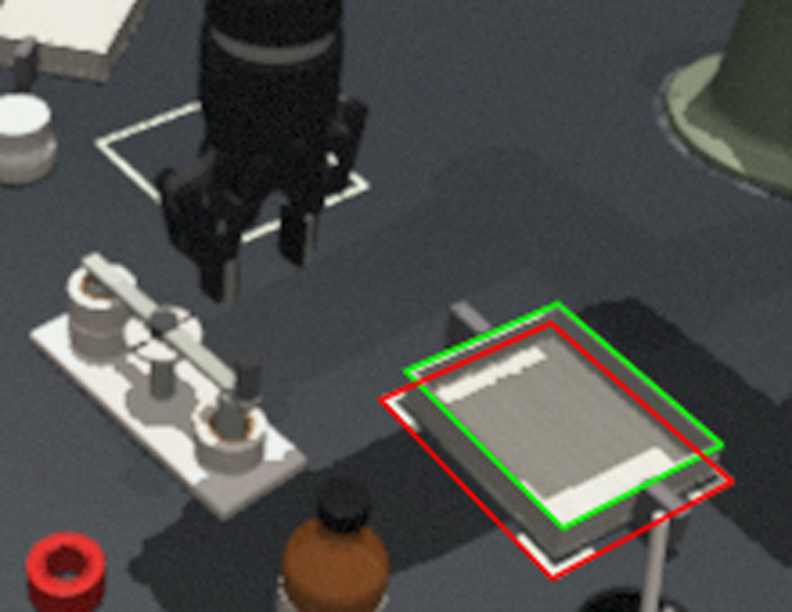

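Tray rim matches the green projection on the load mark. Now the keeper.

```bash
cat >> h.py <<'E'
def knob(k0,k1,z=86,n=8):
    P=np.pi/2; at=lambda k: loc(RACK,RY+k,0,85)
    bot.grip(.5); bot.move_ptp([*at(k0),170],down(RY+k0+P))
    print("hit",bot.movel([*at(k0),z],max_speed=80,threshold=10),bot.get_state()["tcp_pos"])
    bot.grip(0,effort=25); s=bot.get_state(); print(s["opening"],s["gripper_force"],s["contact_force"])
    for k in np.linspace(k0,k1,n+1)[1:]:
        bot.movel([*at(k),z],rot=down(RY+k+P),max_speed=80)
    bot.dwell(.3); s=bot.get_state(); print(s["tcp_pos"],at(k1),s["contact_force"])
    bot.grip(.5); bot.movel([*at(k1),170],max_speed=120)
E
python3 - <<'E'
from h import *
knob(0,1.571)
b=loc(RACK,RY,0,-70); bot.move_ptp([*b,150],down(RY+np.pi/2))
t=imaging.capture("top"); s=imaging.capture("scene"); cv2.imwrite("top_raw.png",t)
crop(s,200,150,130,110,6,"b1"); crop(t,135,150,200,140,4,"b2"); print(bot.get_state()["t"])
E
```

```text
hit False [635.07002227 113.94544572  86.70097168]
0.17868990468594587 25.25702565908432 [-0.04040272  0.58757938  2.56505524]
[567.22643575  16.70781443  86.61819017] [565.0138698   15.78621692] [5.17229418 0.90456963 4.10841346]
19.65
```

View pics/b1.png

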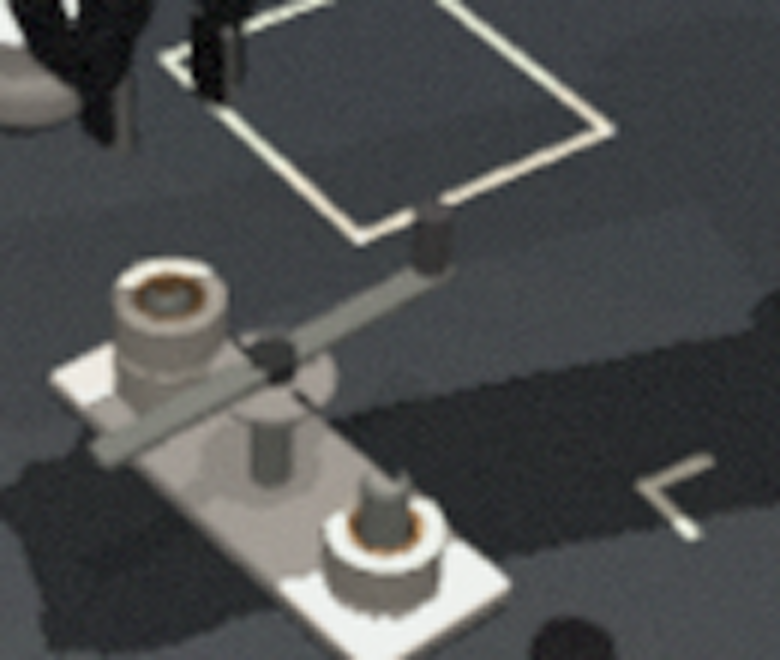

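View pics/b2.png

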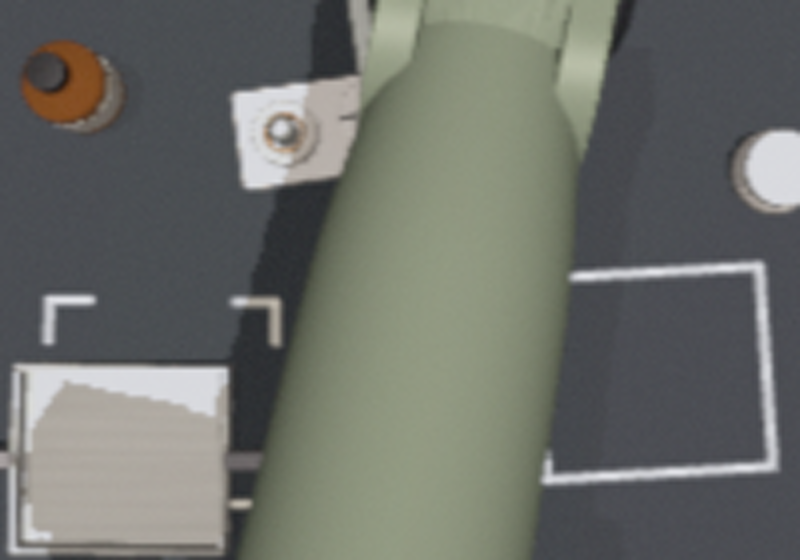

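```bash
cat >> h.py <<'E'
def pick(y,z):
    p=loc(RACK,RY,0,y); o=down(RY+np.pi/2)
    bot.grip(.8); bot.move_ptp([*p,150],o)
    h=bot.movel([*p,z],max_speed=100,threshold=12); s=bot.get_state(); print("hit",h,s["tcp_pos"])
    bot.grip(0,effort=30); s=bot.get_state(); print("grip",s["opening"],s["gripper_force"])
    bot.movel([*p,z+90],max_speed=100); print("lifted",bot.get_state()["opening"])
def place(T,th,x,y,z=9):
    p=loc(T,th,x,y); bot.move_ptp([*p,130],down(th+np.pi)); bot.movel([*p,z],max_speed=80,threshold=8)
    print("place z",bot.get_state()["tcp_pos"]); bot.grip(.68); bot.movel([*p,130],max_speed=120)
E
python3 - <<'E'
from h import *
c=np.array([(13,365),(230,366),(224,551),(8,551)]); w=unproj((c+.5)/4-.5+[135,150],32)[:,:2]
print(w.round(1),w.mean(0),np.linalg.norm(w[0]-w[1]),np.linalg.norm(w[1]-w[2]))
yv=w[0]+w[3]-w[1]-w[2];xv=w[0]+w[1]-w[2]-w[3]; print(np.arctan2(-yv[0],yv[1]),np.arctan2(xv[1],xv[0]))
for yy in (0,np.pi):print(solve_ik([*loc(w.mean(0),.02,-36,-30),5],down(yy)))
pick(-70,35)
p=bot.get_state()["tcp_pos"]; s=imaging.capture("scene"); t=imaging.capture("top"); cv2.imwrite("top_raw.png",t)
crop(s,200,100,200,150,4,"c1")
E
```

```text
[[457.6 293.1]
 [461.5 132.9]
 [326.3 132.1]
 [321.9 290.3]] [391.81219681 212.07963567] 160.26577269921674 135.2290695711382
0.026053704655874397 0.01334955538073266
[ 0.28560992  0.38798655 -0.8424819   0.34032787  0.         -2.85598273]
[ 0.28560992  0.38798655 -0.8424819   0.34032787  0.          0.28560992]
hit False [661.25287971 -39.03782241  35.82711927]
grip 0.563664996473153 30.958539694547653
lifted 0.5559805910018777
```

View pics/c1.png

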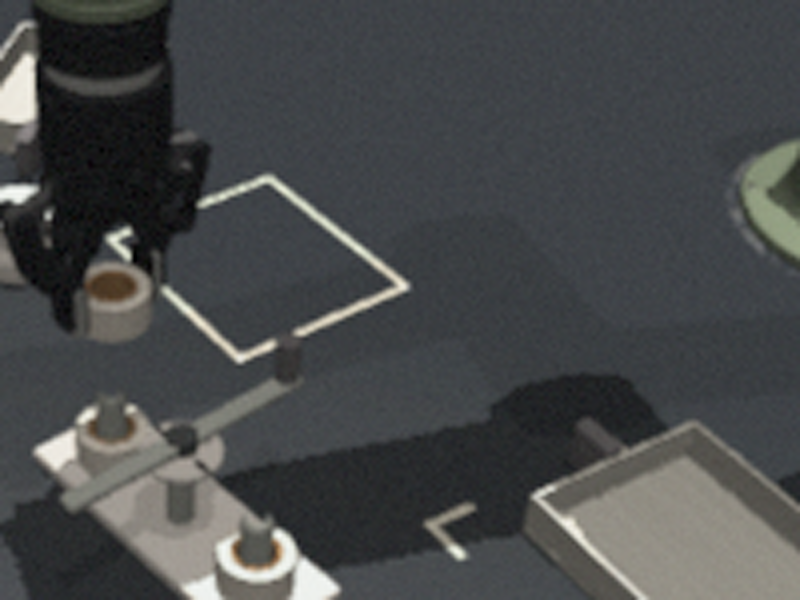

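```bash
python3 - <<'E'
from h import *
T=np.array([391,212.]);th=.02
place(T,th,36,-32)
pick(-70,10); place(T,th,-36,-32)
pick(70,10); place(T,th,0,34)
bot.move_ptp([560,-150,200],down(np.pi/2))
t=imaging.capture("top"); cv2.imwrite("top_raw.png",t); crop(t,115,150,200,150,4,"d1"); print(bot.get_state()["t"])
E
```

```text
place z [428.01152918 180.82450563   9.38032746]
hit False [661.20170737 -39.00424796  10.80113403]
grip 0.5545231789445727 30.96167977899313
lifted 0.5569732270712114
place z [356.00421379 179.39880194   9.33580318]
hit False [637.65333562  99.15666062  10.75216486]
grip 0.5432615268059315 31.30380210466683
lifted 0.5424468752458534
place z [390.68881938 246.1638642    9.38601457]
46.4083
```

View pics/d1.png

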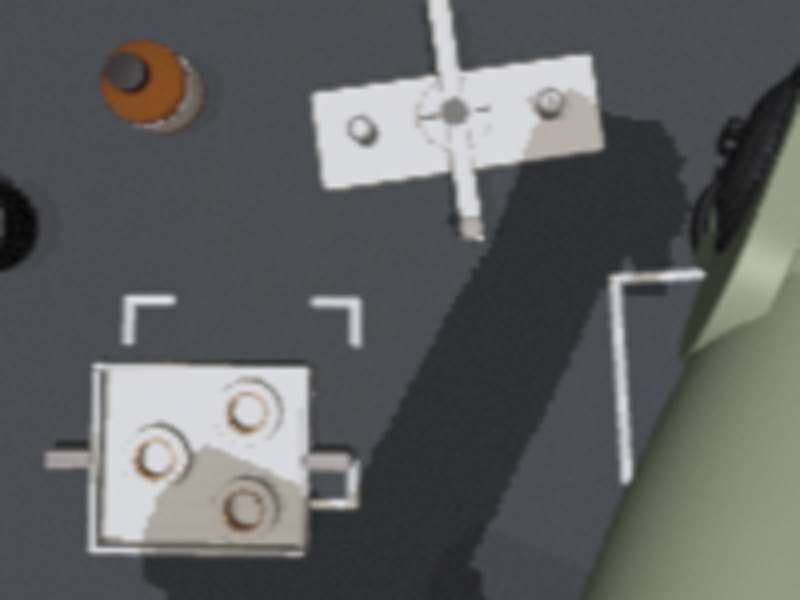

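```bash
python3 - <<'E'
from h import *
f=lambda u,v,z: unproj([[(u+.5)/4-.5+115,(v+.5)/4-.5+150]],z)[0,:2]
k=f(471,229,110)-RACK; print(k,np.linalg.norm(k),"k",np.arctan2(-k[0],k[1])-RY)
a,b=f(67.5,460,38),f(331.5,461,38); print("lugs",a,b,np.linalg.norm(a-b),(a+b)/2,np.arctan2(-(a-b)[0],(a-b)[1]))
knob(1.545,-.02)
bot.move_ptp([560,-150,200],down(np.pi/2))
s=imaging.capture("scene"); crop(s,200,150,130,110,6,"e1"); 
t=imaging.capture("top"); cv2.imwrite("top_raw.png",t); crop(t,115,150,200,150,4,"e2"); print(bot.get_state()["t"])
E
```

```text
[-85.04030371 -14.99643426] 86.35245390570203 k 1.5763467495400487
lugs [388.212598   306.91627295] [392.96266206 113.73042859] 193.24423295235422 [390.58763003 210.32335077] 0.024583101155937388
hit False [565.17191776  17.9282882   86.57280108]
0.1759463342855785 25.256321132183075 [-0.78532311  0.06072176  3.19793217]
[636.24655558 116.23135695  86.56919077] [636.18181062 114.15820184] [-1.38546788  5.99418407  4.91354408]
55.1167
```

View pics/e2.png

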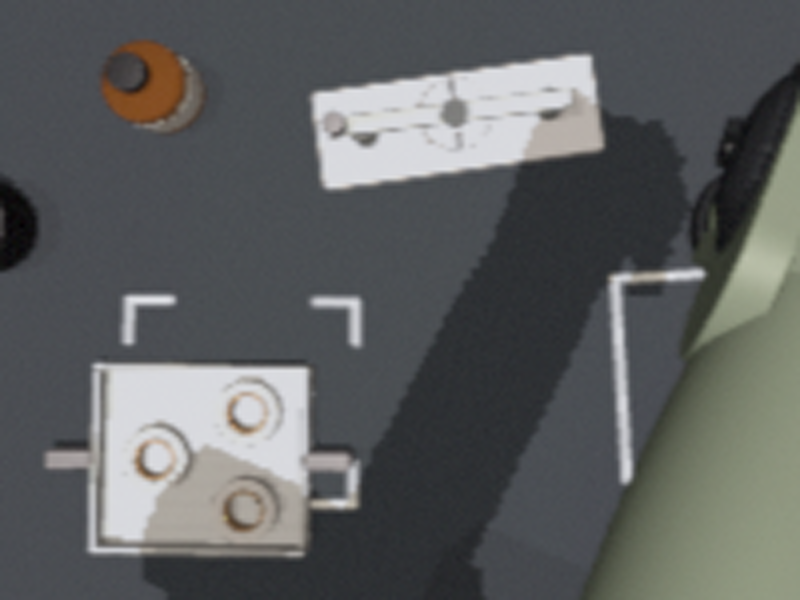

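```bash
python3 - <<'E'
from h import *
P=np.pi/2; T=np.array([390.7,211.]);th=.023
p=loc(T,th,0,95); bot.grip(.6); bot.move_ptp([*p,130],down(th+P))
print(bot.movel([*p,8],max_speed=100,threshold=15),bot.get_state()["tcp_pos"])
bot.grip(0,effort=50); s=bot.get_state(); print(s["opening"],s["contact_force"])
e=loc(HOME,HY,0,95); bot.movel([*e,8],rot=down(HY+P),max_speed=70); bot.dwell(.4); s=bot.get_state(); print(s["tcp_pos"],e,s["contact_force"])
bot.grip(.6); q=s["tcp_pos"]; bot.movel([q[0],q[1],150]); bot.move_ptp([420,230,250],down(P))
t=imaging.capture("top")
c=t.copy()
for z,w,h,col in ((32,138,158,(0,255,0)),):
    qq=np.array([[*loc(HOME,HY,a*w/2,b*h/2),z] for a,b in ((1,1),(1,-1),(-1,-1),(-1,1))]); print((proj(qq)-[255,205])*6)
crop(c,255,205,90,75,6,"f1"); print(bot.get_state()["t"])
E
```

```text
False [388.97637848 306.24907194   8.49782175]
0.1555279212336253 [-0.87894856 -0.51941298  5.39922396]
[455.02023205 -86.88637913   8.46440779] [456.14006716 -91.05109353] [-2.412656   13.99481805 16.86981343]
[[ 99.37344108  99.34532726]
 [416.21482803  81.36594295]
 [435.63267324 361.04114263]
 [116.37264809 379.70708478]]
68.1167
```

View pics/f1.png

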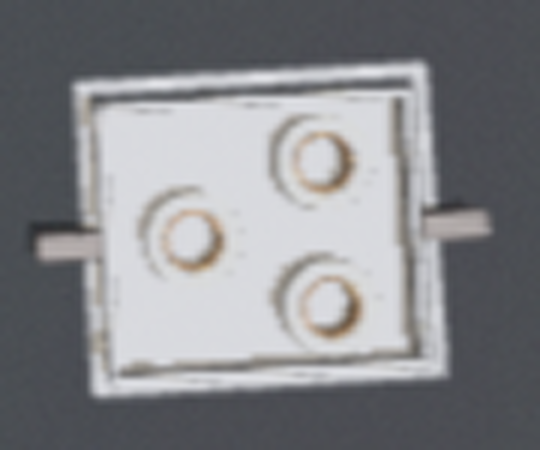

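```bash
python3 - <<'E'
from h import *
w=unproj((np.array([[36,246.5],[491,221.5]])+.5)/6-.5+[255,205],38)[:,:2]; d=w[0]-w[1]
print(w,np.linalg.norm(d),w.mean(0)-HOME,np.arctan2(-d[0],d[1])-HY)
E
```

```text
[[ 454.33610582  -70.00698838]
 [ 473.05961467 -294.08353985]] 224.85744529188742 [-0.60213975  3.65473589] -0.0026351215705149172
```

```bash
python3 -c "
from bench import bot
print(bot.sign_off())"
```

```text
the job is handed in; nothing more can be done
None
```

I handed the job in at about 68 s: all three rolls are in the tray, the keeper is back in its closed notch, and the tray is about 4 mm and under 0.01 rad from its home mark; `sign_off` gave no verdict.

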